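# Check that the remote caddy's lid has caught

### The arm

A 6-joint arm with a two-finger parallel gripper is mounted at the origin on the work surface. World frame = base frame: x ahead of the robot, y to its left, z up, the work surface at z = 0. Lengths are in mm, angles in rad, forces in N, time in s.
With the tool pointing down it reaches from about 325 to 875 mm from the base axis. Payload 4.4 kg.
Tool frame: the origin (TCP) lies midway between the tips of the shut fingers; the grasp point (between the pads) lies behind it (manip.grip_depth is the z of the grasp point in the tool frame, in mm); z points along the fingers, y is the line along which they close (so a half turn about z gives the same grasp; the last joint's range is limited). The gripper opens to 85 mm and grips with 20 to 120 N. Pads are 22 mm wide; open, the fingers measure 114 mm over their backs; the gripper's body (76 mm by 85 mm) begins 54 mm behind the grasp point. The pads swing forward as they close: fully open they stand 13 mm farther back than shut.
Start: joints at [-1.448, 0.207, 1.542, -0, 1.393, -0.15], TCP at [155.463, -553.587, 231.282] pointing down, gripper open.
Joint ranges: [-2.73, 2.73], [-0.86, 2.22], [0.23, 2.46], [-1.11, 4.25], [0.08, 2.63], [-2.82, 2.82]. Speed limits (rad/s): [2.79, 2.79, 3.14, 3.14, 3.14, 3.14].

### API

Orientations are given as a 3x3 rotation matrix whose columns are the frame's x, y, z axes.
In Python, from bench import manip, eyes gives the robot as it stands.
- The arm moves only by the tool send_rows, never from a script. Its argument "increments" is a list of rows, each a list of 6 numbers: the shift along the tool's x, y, z in mm, then the turn, a rotation vector about the tool's x, y, z in degrees. In form: [[x, y, z, ax, ay, az], ...]. A call has 1 to 10 rows; each row is the pose to reach, as a shift and turn from the pose commanded when the call began, along the tool's axes at that moment; what a row does not reach only later rows make up. A row lasts 1/8 s, in which the tool goes at most 62.5 mm and 10.7 degrees, less where a joint would pass 70% of its speed; a pose out of reach is approached as far as the arm can. A call with a gripper value outside its range is refused whole. "hand" is the closure in counts, from 0 (fully open) to 255 (shut), set as the call begins (left out, the last holds). The fingers move at their own pace and stop on an object; the grip force is fixed at half the most. Time passes only in rows, so rows that repeat a pose let the fingers close. It gives the time, the measured TCP pose, the force, the opening and the grip force at its end, in the units of the state.
- manip.state(): the state, without advancing time (a new reading comes with each control period).
- eyes.snapshot(name): name is "scene" or "top"; returns (picture, depth): 480x640x3 uint8, red, green, blue; 480x640 float32, mm along the optical axis (not along the pixel's ray), 0 where there is no reading.
- eyes.get_calibration(name): a dict with "camera_matrix" (3x3 intrinsics, pixels), "pose" (4x4, takes a point from camera to world coordinates). Camera axes: x right, y up, looking along -z (the intrinsics and any distortion apply to the point x, -y, -z); pixel columns grow to the right and rows downward; lengths in mm; the calibration is good to about 2 mm. A picture is of the moment at which its call begins. get_calibration takes no time and is no camera call.
- manip.job_done(): hands the job in; it is judged then, once.
Trained networks look in the newest picture that a camera, given by its name, has taken for a name from the list of things; names that differ only in an ending like _2 or _b are one class to them, and where a whole thing is asked for, a point or a joint stands for the part that bears it (a point fixed in the world has none). Each returns a list of dicts, best first, with "score" (0 to 1); they miss things now and then, are a little off and sometimes report something else, mostly with a low value. They report only what shows in the picture. A call takes as long as a camera call.
- eyes.spot_in(name, camera): "box" ([left, top, width, height] in pixels, round what is visible of it).
- eyes.tip_of(name, camera): "uv" ([column, row] in pixels: a listed point, or the origin of a listed thing).
The state is a dict: "time_s": time; "joint_pos": joint angles; "qd": joint speeds; "effort": joint torques, N m; "eef_pos": TCP position; "orientation": TCP orientation; "wrist_force": force on the tool from outside, world axes, zero at the start; "wrist_torque": the same for the moment, N m; "width": finger opening in mm; "grasp_force": force on a finger pad.
Only numpy, scipy, OpenCV 4.12 (cv2) and the standard library are available. Lean on these libraries where they do the work, as an engineer would, in place of code of your own. Each camera call takes 0.05 s, during which the arm holds its last target. There are 200 camera calls.

### The job

Tug up on the lid of the acrylic remote caddy by its orange knob to check that its catch holds. If the lid gives, press it down until it snaps fully shut and tug again: in the end the catch must have held a steady tug of 5 newtons or more for half a second. Leave the lid fully shut and let go, without disturbing the things standing around.

Things in the scene. Friction and masses are not known exactly. Their poses are not given: they have to be found in the camera images.
- lid_knob (a point): Centre of the orange ball knob (28 mm diameter) on the front part of the smoke-grey hinged lid (0.22 kg) of the clear acrylic remote caddy. It is 24 mm above the lid's top face, and 100 mm above the console when the lid is shut. x axis: from the knob, along the lid, towards the hinge line, which is 165 mm away, parallel to y and 70 mm above the console. z axis: square to the lid, up.
- caddy_lid (a joint): Lid angle in rad: 0 = fully shut, grows as the knob end rises. Resting on top of the catch, not caught, it reads about 0.1 (knob some 17 mm higher than shut), lifts freely and falls back when let go. Caught, it reads 0 and can be lifted only to about 0.01 (2 mm of play).
- catch: Steel spring catch inside the caddy's front wall, under the lid's free edge; origin at its nose, 20 mm in front of the knob. Pressing down on the knob with about 5 to 15 N snaps the lid home; it then hooks the lid and holds pulls of up to 30 N. Not to be handled. The caddy (200 x 130 x 70 mm) is fixed to the console.
- glass_cube: clear solid glass cube, 50 mm, loose bystander; origin at the centre of its underside
- fidget_toy: yellow plastic three-lobed fidget spinner, 82 mm across, 14 mm high, loose bystander; origin at the centre of its underside
- ceramic_tray: white ceramic tray, 100 x 80 x 18 mm, loose bystander; origin at the centre of its underside
- clip_board: small light-wood board 90 x 60 x 12 mm with a steel spring clip pinned on it (30 mm high in all), loose bystander; origin at the centre of its underside

How it is judged (in metres and radians):
On the way:
1. with the lid down in its catch, the lid is tugged so that the catch bears more than 2 N for 0.3 s and keeps the lid down (below 0.02 rad) (contact force between catch and anything else above 2 N and value of joint caddy_lid below 0.02 rad), for 0.3 s.
At the end, for the whole second after the job is handed in: The lid is fully shut (below 0.02 rad), held by its catch and no longer pulled; the glass cube, fidget toy, tray and clip board are within 30 mm of where they were (value of joint caddy_lid below 0.02 rad and contact force between catch and anything else below 2 N and distance of each of glass_cube, fidget_toy, ceramic_tray, clip_board from where it was at the start of the episode below 0.03 m); the robot touches nothing.
It fails at once if a bystander is pushed more than 30 mm (distance of any of glass_cube, fidget_toy, ceramic_tray, clip_board from where it was at the start of the episode above 0.03 m).
It also fails if it takes over 35 s, if anything falls off the work surface, if the arm or the gripper's body presses on something with over 40 N, if the wrist force passes 120 N, or if a joint passes its speed limit or range.

## Working session

There is one attempt and no reset: what is moved stays moved. The work goes in short steps, Python scripts to look and compute and a tool call to move; the robot and the scene stay as the last step left them, time stands still between calls to the robot, and variables do not carry over. Pictures are saved under pics/ and viewed, at most 10 in all, crops included, and the job is handed in when it is done.

Besides the shell and the picture viewer there is one more tool, called after ">>>" by a JSON object that holds its "api" and its "payload", one argument or row to a line. send_rows: Moves the arm, as the interface text tells. Its arguments: {"type":"object","properties":{"increments":{"type":"array","items":{"type":"array","items":{"type":"number"}}},"hand":{"type":"number"}},"required":["increments"]}

```bash
mkdir -p pics; cat > h.py <<'E'
import numpy as np, cv2
from bench import manip, eyes
def w(cam,u,v,z=None,d=None):
    c=eyes.get_calibration(cam);K=np.array(c["camera_matrix"]);T=np.array(c["pose"])
    r=np.array([(u-K[0,2])/K[0,0],-(v-K[1,2])/K[1,1],-1.]);
    if d is not None: return T[:3,:3]@(r*d)+T[:3,3]
    r=T[:3,:3]@r;o=T[:3,3];return o+r*(z-o[2])/r[2]
E
python3 - <<'E'
from h import *
for c in("scene","top"):
    p,d=eyes.snapshot(c);cv2.imwrite(f"pics/{c}0.png",p[:,:,::-1]);np.save(f"{c}.npy",d)
    cal=eyes.get_calibration(c);print(c,cal.keys(),np.array(cal["pose"]).round(2).tolist())
    for n in("lid_knob","catch","glass_cube","fidget_toy","ceramic_tray","clip_board"):
        for x in eyes.tip_of(n,c)[:2]:
            u,v=x["uv"];z=dict(lid_knob=108,catch=65).get(n,0)
            D=d[int(v),int(u)]
            print(n,round(x["score"],2),np.round([u,v]),"planez",w(c,u,v,z=z).round(),"depth",w(c,u,v,d=D).round())
s=manip.state();print(s["time_s"],s["wrist_force"],np.round(s["orientation"],3),manip.grip_depth)
E
```

```text
scene dict_keys(['camera_matrix', 'pose']) [[0.5, -0.74, 0.44, 928.05], [0.87, 0.43, -0.26, -146.42], [0.01, 0.52, 0.86, 767.47], [0.0, 0.0, 0.0, 1.0]]
lid_knob 0.58 [283. 222.] planez [520.  28. 108.] depth [525.  26. 117.]
glass_cube 0.81 [194. 235.] planez [ 391. -115.   -0.] depth [ 410. -116.   27.]
fidget_toy 0.72 [224. 328.] planez [ 604. -143.    0.] depth [ 608. -143.   10.]
ceramic_tray 0.62 [381. 236.] planez [583. 214.   0.] depth [586. 211.   5.]
clip_board 0.78 [319. 174.] planez [381. 187.  -0.] depth [397. 177.  23.]
clip_board 0.26 [379. 236.] planez [581. 210.   0.] depth [584. 208.   5.]
top dict_keys(['camera_matrix', 'pose']) [[0.08, 0.97, -0.23, 364.28], [-1.0, 0.08, -0.02, 45.31], [-0.01, 0.23, 0.97, 1103.7], [0.0, 0.0, 0.0, 1.0]]
lid_knob 0.74 [334. 274.] planez [514.  26. 108.] depth [511.  27. 125.]
glass_cube 0.84 [390. 343.] planez [ 384. -113.    0.] depth [ 383. -107.   46.]
fidget_toy 0.71 [410. 249.] planez [ 604. -151.    0.] depth [ 601. -149.   13.]
ceramic_tray 0.97 [261. 243.] planez [589. 201.   0.] depth [588. 200.   6.]
clip_board 0.84 [260. 336.] planez [376. 180.   0.] depth [375. 177.  23.]
0.7 [0.16704869 0.36029995 0.00042661] [[ 0.963  0.27   0.   ]
 [ 0.27  -0.963 -0.   ]
 [-0.     0.    -1.   ]] -18.700000000000003
```

View pics/scene0.png

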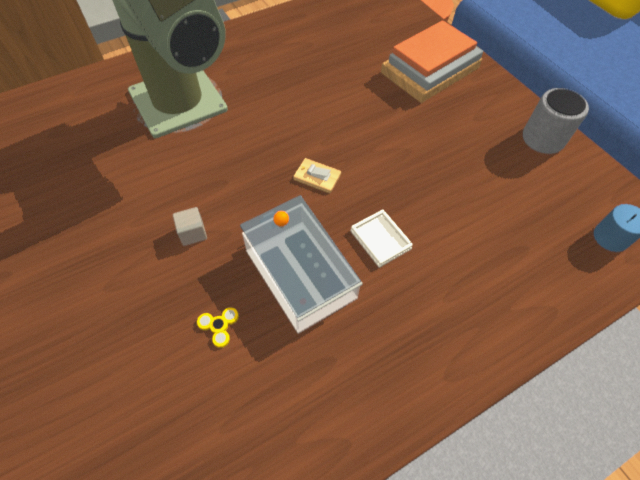

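View pics/top0.png

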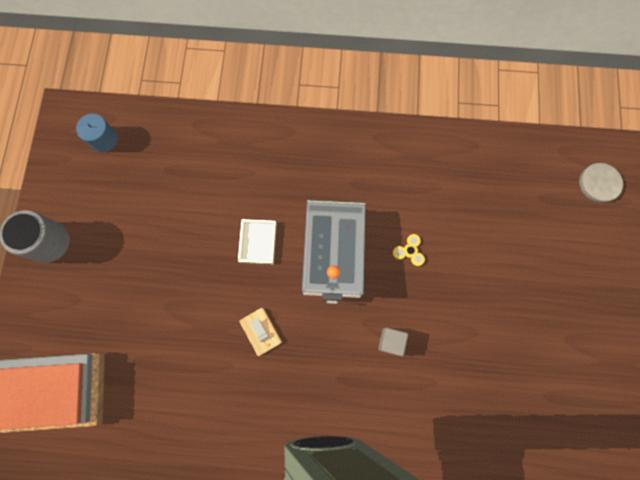

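The knob shows at (282,218) in the scene view and (334,272) in the top view. The catch end of the lid faces the robot and the hinge is on the far side, with the bystanders well clear. Next I'll refine the knob position and the lid's yaw.

```bash
cat >> h.py <<'E'
def knob():
    rays=[]
    for c in("scene","top"):
        p,d=eyes.snapshot(c);h=cv2.cvtColor(p,cv2.COLOR_RGB2HSV)
        m=cv2.inRange(h,(5,170,120),(18,255,255))
        n,l,s,ce=cv2.connectedComponentsWithStats(m)
        g=[i for i in range(1,n) if 240<ce[i][0]<380 and 180<ce[i][1]<310]
        i=max(g,key=lambda i:s[i][4]);x,y,W,H=s[i][:4];u,v=x+(W-1)/2,y+(H-1)/2
        a=w(c,u,v,z=0);b=w(c,u,v,z=200);rays.append((a,(b-a)/np.linalg.norm(b-a)))
        pts=np.array([w(c,U,V,d=d[V,U]) for V,U in zip(*np.where((l==i)&(d>0)))])
        print(c,u,v,s[i],"maxz",np.percentile(pts[:,2],[50,90]).round(1),"z100",w(c,u,v,z=100).round(1),"z117",w(c,u,v,z=117).round(1))
    A=sum(np.eye(3)-np.outer(r,r) for a,r in rays);B=sum((np.eye(3)-np.outer(r,r))@a for a,r in rays)
    return np.linalg.solve(A,B)
E
python3 - <<'E'
from h import *
print(knob())
d=np.load("top.npy")
for y0,x0 in ((204,308),(204,362),(292,306),(292,360),(225,345),(280,345),(280,310)): print(x0,y0,w("top",x0,y0,d=d[y0,x0]).round(1))
P=[w("top",*q,z=75)[:2].round(1) for q in((305,202),(365,203),(304,295),(363,297))];print(P)
s=manip.state();print(np.arctan2(s["orientation"][1][0],s["orientation"][0][0])*57.3)
E
```

```text
scene 281.0 218.5 [274 212  15  14 120] maxz [120.8 126.4] z100 [506.5  31.3 100. ] z117 [517.3  26.8 117. ]
top 333.5 271.5 [328 266  12  12  78] maxz [124.1 128.4] z100 [520.3  26.7 100. ] z117 [517.6  27.  117. ]
[517.53290977  26.86521761 117.33659638]
308 204 [671.3  94.1  76.7]
362 204 [681.7 -26.5  73.8]
306 292 [478.8  83.1  41.8]
360 292 [482.6 -32.4  90.7]
345 225 [628.1   8.6  82.1]
345 280 [505.7   0.8  89.2]
310 280 [499.5  75.   91.2]
[array([676. , 101.3]), array([684.2, -33. ]), array([468.5,  85.6]), array([474.3, -40.6])]
15.686818337674127
```

>>> {"api": "send_rows", "payload": {
  "increments": [
    [20,-18,0,0,0,1],
    [65,-60,0,0,0,2],
    [110,-100,0,0,0,4],
    [155,-141,0,0,0,5],
    [200,-182,0,0,0,6],
    [245,-224,0,0,0,7],
    [290,-265,0,0,0,8],
    [335,-306,0,0,0,10],
    [380,-347,0,0,0,12],
    [420,-383,0,0,0,12.5]
  ],
  "hand": 0
}}

```text
time_s: 2.05
eef_pos: [457.2, -69.3, 231.7]
orientation: [[0.998, 0.056, 0.001], [0.056, -0.998, -0.001], [0.001, 0.001, -1.0]]
wrist_force: [-0.2, -0.4, 0.4]
width: 85.6
grasp_force: 0.0
```

>>> {"api": "send_rows", "payload": {
  "increments": [
    [22,-31,15],
    [48,-68,40],
    [62,-88,55],
    [66,-94,65],
    [66,-94,70],
    [66,-94,70]
  ]
}}

```text
invalid input
```

>>> {"api": "send_rows", "payload": {
  "increments": [
    [22,-31,15,0,0,0],
    [48,-68,40,0,0,0],
    [62,-88,55,0,0,0],
    [66,-94,65,0,0,0],
    [66,-94,70,0,0,0],
    [66,-94,70,0,0,0]
  ]
}}

```text
time_s: 2.8
eef_pos: [516.5, 25.3, 161.3]
orientation: [[0.999, 0.054, -0.0], [0.054, -0.999, -0.0], [-0.0, 0.0, -1.0]]
wrist_force: [-0.7, -0.3, -0.3]
width: 85.9
grasp_force: 0.0
```

```bash
python3 - <<'E'
from h import *
p,d=eyes.snapshot("scene");cv2.imwrite("pics/a.png",cv2.resize(p[130:330,180:400,::-1],None,fx=3,fy=3))
s=manip.state();print(s["time_s"],s["eef_pos"],s["wrist_force"])
E
```

```text
2.85 [516.86835815  25.25932598 161.7175762 ] [ 1.06850725  0.21851334 -0.21212545]
```

View pics/a.png

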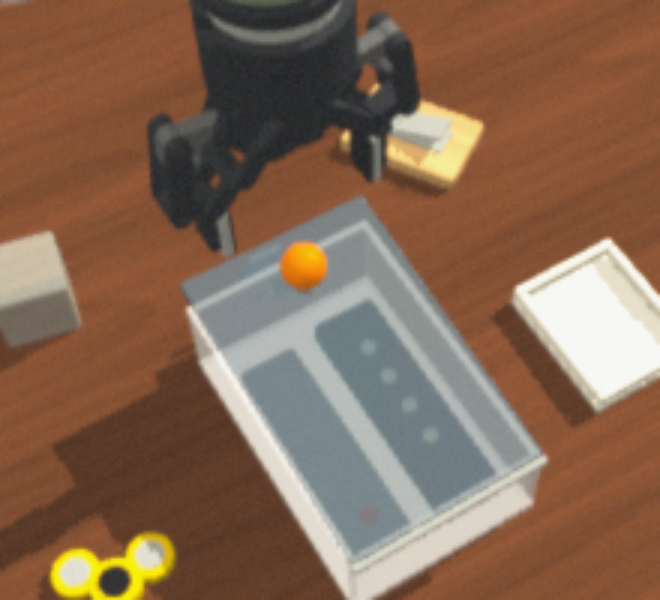

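The pads at (230,240) and (375,170) straddle the knob at (305,265), and it lies midway between them. I'll descend and close.

>>> {"api": "send_rows", "payload": {
  "increments": [
    [0.5,-1.5,20,0,0,0],
    [0.5,-1.5,40,0,0,0],
    [0.5,-1.5,55,0,0,0],
    [0.5,-1.5,62,0,0,0],
    [0.5,-1.5,64,0,0,0],
    [0.5,-1.5,64,0,0,0]
  ]
}}

```text
time_s: 3.6
eef_pos: [517.8, 27.7, 97.8]
orientation: [[0.998, 0.056, 0.001], [0.056, -0.998, -0.0], [0.001, 0.0, -1.0]]
wrist_force: [-0.8, -0.7, 0.1]
width: 85.4
grasp_force: 0.0
```

>>> {"api": "send_rows", "payload": {
  "increments": [
    [0,0,0,0,0,0],
    [0,0,0,0,0,0],
    [0,0,0,0,0,0],
    [0,0,0,0,0,0],
    [0,0,0,0,0,0],
    [0,0,0,0,0,0],
    [0,0,0,0,0,0],
    [0,0,0,0,0,0]
  ],
  "hand": 255
}}

```text
time_s: 4.6
eef_pos: [517.5, 27.0, 97.7]
orientation: [[0.998, 0.056, 0.0], [0.056, -0.998, -0.001], [0.0, 0.001, -1.0]]
wrist_force: [-1.7, -5.9, 5.0]
width: 25.0
grasp_force: 58.8
```

>>> {"api": "send_rows", "payload": {
  "increments": [
    [0,0,-2,0,0,0],
    [0,0,-4,0,0,0],
    [0,0,-6,0,0,0],
    [0,0,-6,0,0,0],
    [0,0,-6,0,0,0]
  ]
}}

```text
time_s: 5.22
eef_pos: [519.0, 27.0, 103.2]
orientation: [[0.998, 0.055, 0.004], [0.055, -0.998, -0.001], [0.004, 0.001, -1.0]]
wrist_force: [3.7, -5.7, -2.6]
width: 25.1
grasp_force: 59.0
```

```bash
python3 - <<'E'
from h import *
p,d=eyes.snapshot("scene");cv2.imwrite("pics/b.png",cv2.resize(p[170:270,220:330,::-1],None,fx=6,fy=6,interpolation=2))
s=manip.state();print(s["time_s"],s["eef_pos"],s["wrist_force"],s["width"])
E
```

```text
5.275 [518.99145375  26.9926742  103.12463395] [ 4.09650994 -5.22675438 -2.79047174] 25.045483911937158
```

View pics/b.png

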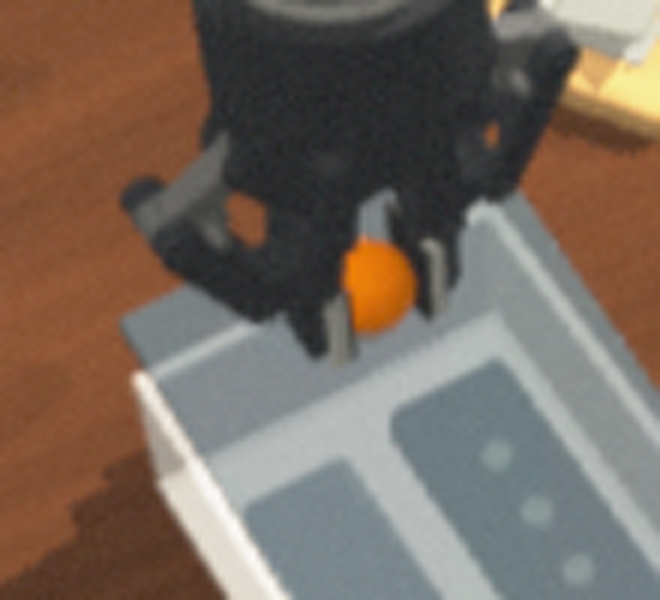

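The knob and lid rose 6 mm with almost no resistance, so the lid was not caught. Now I'll press it down along its arc.

>>> {"api": "send_rows", "payload": {
  "increments": [
    [-1,0.7,3,0,0,0],
    [-1.7,0.7,6,0,0,0],
    [-2.3,0.7,9,0,0,0],
    [-3,0.7,12,0,0,0],
    [-3.7,0.7,15,0,0,0],
    [-4.3,0.7,18,0,0,0],
    [-4.6,0.7,20,0,0,0],
    [-4.6,0.7,20,0,0,0]
  ]
}}

```text
time_s: 6.28
eef_pos: [514.3, 26.8, 83.8]
orientation: [[0.998, 0.056, 0.003], [0.056, -0.998, -0.0], [0.003, 0.0, -1.0]]
wrist_force: [4.3, -2.5, 0.7]
width: 24.7
grasp_force: 60.5
```

>>> {"api": "send_rows", "payload": {
  "increments": [
    [-0.8,0.2,1,0,0,0],
    [-1.1,0.2,2,0,0,0],
    [-1.3,0.2,3,0,0,0],
    [-1.5,0.2,4,0,0,0],
    [-1.5,0.2,4,0,0,0]
  ]
}}

```text
time_s: 6.9
eef_pos: [514.3, 26.7, 83.4]
orientation: [[0.998, 0.056, 0.006], [0.056, -0.998, 0.0], [0.006, 0.0, -1.0]]
wrist_force: [-0.2, -1.0, 19.2]
width: 24.7
grasp_force: 61.9
```

>>> {"api": "send_rows", "payload": {
  "increments": [
    [0,0,-1,0,0,0],
    [0,0,-2,0,0,0],
    [0,0,-3,0,0,0],
    [0,0,-4,0,0,0],
    [0,0,-5,0,0,0],
    [0,0,-6,0,0,0],
    [0,0,-6,0,0,0],
    [0,0,-6,0,0,0]
  ]
}}

```text
time_s: 7.9
eef_pos: [514.6, 26.8, 85.8]
orientation: [[0.998, 0.055, 0.008], [0.055, -0.998, 0.001], [0.008, -0.0, -1.0]]
wrist_force: [10.3, -0.9, -4.5]
width: 24.9
grasp_force: 59.9
```

```bash
python3 - <<'E'
from h import *
print(knob())
p,d=eyes.snapshot("scene");cv2.imwrite("pics/c.png",cv2.resize(p[170:270,220:330,::-1],None,fx=6,fy=6,interpolation=2))
E
```

```text
scene 281.5 221.0 [276 214  12  15 135] maxz [111.5 116. ] z100 [511.8  29.6 100. ] z117 [522.4  25.1 117. ]Traceback (most recent call last):
  File "<stdin>", line 2, in <module>
  File "h.py", line 15, in knob
    i=max(g,key=lambda i:s[i][4]);x,y,W,H=s[i][:4];u,v=x+(W-1)/2,y+(H-1)/2
ValueError: max() iterable argument is empty
```

>>> {"api": "send_rows", "payload": {
  "increments": [
    [0.5,0,-0.5,0,0,0],
    [1,0,-1,0,0,0],
    [1,0,-1.5,0,0,0],
    [1,0,-1.5,0,0,0]
  ]
}}

```text
time_s: 8.5
eef_pos: [514.6, 26.8, 86.2]
orientation: [[0.998, 0.055, 0.006], [0.055, -0.998, 0.001], [0.006, -0.0, -1.0]]
wrist_force: [11.4, -1.2, -9.2]
width: 24.8
grasp_force: 59.6
```

>>> {"api": "send_rows", "payload": {
  "increments": [
    [0.5,0,-0.5,0,0,0],
    [0.5,0,-1,0,0,0],
    [0.5,0,-1,0,0,0],
    [0.5,0,-1,0,0,0],
    [0.5,0,-1,0,0,0],
    [0.5,0,-1,0,0,0],
    [0.5,0,-1,0,0,0],
    [0.5,0,-1,0,0,0]
  ]
}}

```text
time_s: 9.5
eef_pos: [514.7, 26.8, 86.4]
orientation: [[0.998, 0.055, 0.005], [0.055, -0.998, 0.001], [0.005, -0.0, -1.0]]
wrist_force: [11.5, -1.6, -12.1]
width: 24.8
grasp_force: 59.6
```

```bash
python3 - <<'E'
from h import *
p,d=eyes.snapshot("scene");cv2.imwrite("pics/c.png",cv2.resize(p[170:270,220:330,::-1],None,fx=6,fy=6,interpolation=2))
s=manip.state();print(s["time_s"],s["eef_pos"],s["wrist_force"],s["width"])
E
```

```text
9.55 [514.6628126   26.79024467  86.39771847] [ 12.09988689  -1.6422386  -12.14109441] 24.6454050379494
```

View pics/c.png

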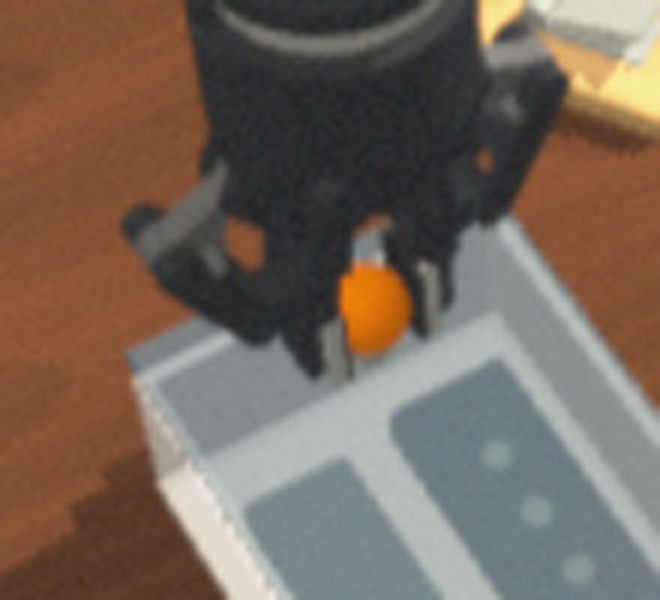

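With 12 N of pull the lid stays put, and its left edge near (130,360) now lies flush on the caddy wall. The knob is at (375,305). I'll relax the pull, let go and retreat straight up.

>>> {"api": "send_rows", "payload": {
  "increments": [
    [0,0,1,0,0,0],
    [-0.5,0,2,0,0,0],
    [-0.5,0,3,0,0,0],
    [-0.5,0,4,0,0,0],
    [-0.5,0,4,0,0,0]
  ]
}}

```text
time_s: 10.18
eef_pos: [514.3, 26.8, 84.0]
orientation: [[0.998, 0.055, 0.005], [0.055, -0.998, 0.0], [0.005, -0.0, -1.0]]
wrist_force: [7.4, -1.4, -1.3]
width: 24.9
grasp_force: 60.2
```

>>> {"api": "send_rows", "payload": {
  "increments": [
    [0,0,0,0,0,0],
    [0,0,0,0,0,0],
    [0,0,0,0,0,0],
    [0,0,0,0,0,0],
    [0,0,0,0,0,0],
    [0,0,0,0,0,0],
    [0,0,0,0,0,0],
    [0,0,0,0,0,0]
  ],
  "hand": 0
}}

```text
time_s: 11.18
eef_pos: [512.3, 26.6, 83.8]
orientation: [[0.998, 0.056, 0.0], [0.056, -0.998, 0.0], [0.0, -0.0, -1.0]]
wrist_force: [-0.4, -0.9, 1.2]
width: 85.2
grasp_force: 0.0
```

>>> {"api": "send_rows", "payload": {
  "increments": [
    [0,0,-10,0,0,0],
    [0,0,-30,0,0,0],
    [0,0,-60,0,0,0],
    [-20,20,-90,0,0,0],
    [-60,50,-120,0,0,0],
    [-100,100,-130,0,0,0],
    [-120,150,-130,0,0,0],
    [-120,190,-130,0,0,0],
    [-120,190,-130,0,0,0]
  ]
}}

```text
time_s: 12.3
eef_pos: [403.2, -172.3, 215.0]
orientation: [[0.999, 0.051, 0.002], [0.051, -0.999, -0.002], [0.002, 0.002, -1.0]]
wrist_force: [0.6, 0.8, -0.2]
width: 85.3
grasp_force: 0.0
```

```bash
python3 - <<'E'
from h import *
print(knob())
p,d=eyes.snapshot("scene");cv2.imwrite("pics/d.png",p[:,:,::-1])
s=manip.state();print(s["time_s"],s["eef_pos"],s["wrist_force"],s["width"])
E
```

```text
scene 280.0 221.5 [273 215  15  14 119] maxz [106.7 111.7] z100 [511.4  26.7 100. ] z117 [522.   22.3 117. ]
top 332.5 274.0 [327 269  12  11  88] maxz [110.5 114.5] z100 [514.8  28.4 100. ] z117 [512.3  28.7 117. ]
[513.85737358  27.18156933 103.19451749]
12.45 [ 402.99169382 -169.13489348  213.95047099] [0.19213189 0.29113823 0.3826062 ] 85.19581801558621
```

View pics/d.png

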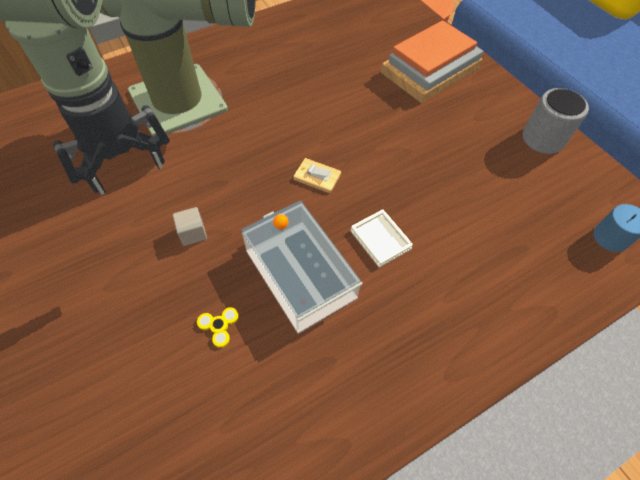

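The lid is down: the knob dropped 14 mm and moved 3.7 mm towards the robot, as expected for shutting. The bystanders are where they started and the arm is clear, so I'm handing in.

```bash
python3 -c "
from bench import manip;print(manip.job_done())"
```

```text
the job is handed in; nothing more can be done
None
```

The first tug lifted the lid freely; I pressed it shut with about 19 N, its catch then held a steady pull of about 12 N (about 1 s), and I let go and handed in with the lid shut and nothing disturbed; no verdict came back.

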